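# Crack open the bench air valve through the play of its handwheel

### The job

Open the bench air valve that has the round handwheel by one mark: turn its wheel anticlockwise, seen from above, until the pointer stands at the first mark after the shut mark, then let go. The wheel is worn loose on its stem, so take up its play first and count only the turn that moves the pointer; leave the valve with the tee bar as it is.

Things in the scene. Friction and masses are not known exactly. Their poses are not given: they have to be found in the camera images.
- wheel_center (a point): Centre of the round aluminium handwheel, on its upright axis at mid-height of the rim (95 mm above the table). A dished disc 56 mm across, 18 mm high; pinch it across the rim from above, any direction. Below it a pointer turns over a pale grey dial 140 mm across, top 49 mm above the table. The valve (brass body, pipe, steel foot) is fixed to the table; another with a bar handle stands near.
- handwheel (a joint): The play: turn of the wheel relative to its stem, rad. Grows as the wheel turns anticlockwise seen from above, 0 to 1.0; within that it turns almost freely (0.015 N m) and the pointer stays still. At 1.0 it is taken up and the wheel carries stem and pointer along. Starts between 0.1 and 0.85. Turning back loses the play again.
- stem (a joint): Angle of the stem with its pointer (dark steel needle 53 mm long, 53 mm above the table) from the shut mark, rad: starts at 0 (shut, at its stop), grows anticlockwise seen from above to 1.57. Black marks on the dial every 30 degrees: shut mark 0, first mark 0.524, then 1.047, 1.571. Turns stiffly (0.15 N m), stays where it is left.
- tee_end (a point): Near one end of the aluminium bar handle (66 x 13 x 16 mm, top 106 mm above the table) on the other valve, 30 mm out from that valve's upright axis, mid-height of the bar. That valve is otherwise alike, with its own dial and pointer; its bar turns at 0.10 N m. It is to be left alone.

How it is judged:
By the outcome, as a careful person would: the job done as asked, in the order asked, and still so for the second after the job is handed in, with the robot touching nothing.
It also fails if it takes over 32 s, if anything falls off the work surface, if the arm or the gripper's body presses on something with over 40 N, if the wrist force passes 120 N, or if a joint passes its speed limit or range.

### The arm

A 6-joint arm with a two-finger parallel gripper is mounted at the origin on a cart in front of the work surface, level with it; the furniture and walls round the work are solid. World frame = base frame: x ahead of the robot, y to its left, z up, the work surface at z = 0. Lengths are in m, angles in rad, forces in N, time in s.
With the tool pointing down it reaches from about 0.325 to 0.9 m from the base axis. Payload 3.5 kg.
Tool frame: the origin (TCP) lies midway between the tips of the shut fingers; the grasp point (between the pads) lies r.pinch_z behind it (r.pinch_z is the distance from the TCP to the grasp point, in m); y points along the fingers, z is the direction in which the jaws open and shut, and the axes are right-handed (so a half turn about y gives the same grasp; the last joint's range is limited). The gripper opens to 85 mm and grips with 20 to 120 N. Pads are 22 mm wide; open, the fingers measure 114 mm over their backs; the gripper's body (76 mm by 85 mm) begins 54 mm behind the grasp point. The pads swing forward as they close: fully open they stand 13 mm farther back than shut.
Start: joints at [-1.391, 0.276, -0.026, 1.268, 0, 1.467], TCP at [0.174, -0.6, 0.231] pointing down, gripper open.
Joint ranges: [-3.12, 3.12], [-0.85, 1.88], [-1.08, 1.24], [-1.95, 2.15], [-1.57, 1.53], [-3.14, 3.14]. Speed limits (rad/s): [2.57, 2.57, 3.14, 3.14, 3.14, 3.14].

### API

Orientations are given as a rotation vector (axis times angle).
In Python, from rig import r gives the robot as it stands. The module is installed in compiled form; this text tells all that it offers.
- The arm moves only by the shell command python3 -m crank 'ROWS'. ROWS is JSON, a list of rows, each a list of 7 numbers: the turn, a rotation vector about the tool's x, y, z in degrees, then the shift along the tool's x, y, z in mm, then the opening, from 0 (shut) to 1 (fully open). A call has exactly 8 rows; each row shifts and turns the commanded pose from where the row before left it, along the tool's axes as they then stand; what a row does not reach is not made up. A row lasts 1/12 s, in which the tool goes at most 41.7 mm and 7.16 degrees, less where a joint would pass 70% of its speed; a pose out of reach is approached as far as the arm can. A call is refused whole if a number of a shift passes 41.7 or a number of a turn 7.16, either way. A call with a gripper value outside its range is refused whole. The fingers move at their own pace and stop on an object; the grip force is fixed at half the most. Time passes only in rows, so rows that do not move let the fingers close, or fill a call up. It gives the time, the measured TCP pose, the force and the opening at its end, in the units of the state.
- r.get_obs(): the state, without advancing time (a new reading comes with each control period).
- r.read_camera(name): name is "scene" or "top" or "wrist"; returns (picture, depth): 384x512x3 uint8, red, green, blue; 384x512 float32, m along the optical axis (not along the pixel's ray), 0 where there is no reading.
- r.camera_params(name): a dict with "K" (3x3 intrinsics, pixels), "distortion" ([k1, k2, p1, p2, k3] as OpenCV has them; the pictures are not rectified), "R" (3x3) and "t" (3): a world point X has camera coordinates R X + t; the wrist camera has in their place "hand_eye" (4x4, takes a point from camera to tool coordinates, whose origin is the TCP and whose axes are the tool frame's). Camera axes: x right, y down, z forward; pixel columns grow to the right and rows downward; lengths in m; the calibration is good to about 2 mm. A picture is of the moment at which its call begins: read the wrist's pose just before it. camera_params takes no time and is no camera call.
- r.hand_in(): hands the job in, once; it reports no verdict.
Trained networks look in the newest picture that a camera, given by its name, has taken for a name from the list of things; names that differ only in an ending like _2 or _b are one class to them, and where a whole thing is asked for, a point or a joint stands for the part that bears it (a point fixed in the world has none). Each returns a list of dicts, best first, with "conf" (0 to 1); they miss things now and then, are a little off and sometimes report something else, mostly with a low value. They report only what shows in the picture. A call takes as long as a camera call.
- r.recognise(camera, query): "centre" ([column, row] in pixels, amid what is visible of it).
The state is a dict: "time_s": time; "joint_pos": joint angles; "qvel": joint speeds; "effort": joint torques, N m; "ee_pos": TCP position; "ee_rot": TCP orientation; "force": force on the tool from outside, world axes, zero at the start; "moment": the same for the moment, N m; "grip_width": opening from 0.0 (shut) to 1.0 (fully open).
Only numpy, scipy, OpenCV 4.12 (cv2) and the standard library are available. Lean on these libraries where they do the work, as an engineer would, in place of code of your own. Each camera call takes 0.05 s, during which the arm holds its last target.

## Working session

There is one attempt and no reset: what is moved stays moved. The work goes in short steps, Python scripts to look and compute and a shell command to move; the robot and the scene stay as the last step left them, time stands still between calls to the robot, and variables do not carry over. Pictures are saved under pics/ and viewed, and the job is handed in when it is done.

```bash
mkdir -p pics; ls
python3 - <<'E'
from rig import r
import cv2,numpy as np
np.set_printoptions(precision=4,suppress=True)
o=r.get_obs(); print(o, r.pinch_z)
for c in ["scene","top"]:
    im,d=r.read_camera(c); cv2.imwrite(f"pics/{c}0.png",im[:,:,::-1]); np.save(f"pics/{c}0d.npy",d)
    p=r.camera_params(c); print(c,p)
    for q in ["wheel_center","tee_end"]: print(c,q,r.recognise(c,q))
print(r.camera_params("wrist")); print(r.get_obs()["time_s"])
E
```

```text
pics
{'time_s': 0.0, 'joint_pos': array([-1.3914,  0.2771, -0.0279,  1.268 , -0.    ,  1.4674]), 'qvel': array([ 0.0003, -0.0003, -0.0003,  0.0027,  0.0003,  0.0008]), 'effort': array([ -0.0004, -44.5504,  29.5206,   0.0164,  -0.0001,   0.    ]), 'ee_pos': array([ 0.1743, -0.5994,  0.2302]), 'ee_rot': array([-0.2948,  2.0722, -2.0675]), 'force': array([-0.0666,  0.3847,  0.564 ]), 'moment': array([0.0026, 0.0003, 0.0526]), 'grip_width': 0.9988770719913006} 0.0187
scene {'K': array([[445.438 ,   0.    , 253.2509],
       [  0.    , 445.438 , 186.9926],
       [  0.    ,   0.    ,   1.    ]]), 'distortion': array([0., 0., 0., 0., 0.]), 'R': array([[-0.8984, -0.4391,  0.011 ],
       [-0.3553,  0.7118, -0.6059],
       [ 0.2582, -0.5482, -0.7955]]), 't': array([0.4357, 0.1956, 0.8329])}
scene wheel_center [{'centre': [236.6, 220.3], 'conf': 0.75}]
scene tee_end [{'centre': [286.9, 153.5], 'conf': 0.57}]
top {'K': array([[465.8575,   0.    , 260.0625],
       [  0.    , 465.8575, 187.8097],
       [  0.    ,   0.    ,   1.    ]]), 'distortion': array([-0.1441,  0.    ,  0.    ,  0.    ,  0.    ]), 'R': array([[ 0.0284, -0.9996, -0.0047],
       [-0.9676, -0.0263, -0.2512],
       [ 0.2509,  0.0117, -0.9679]]), 't': array([0.0044, 0.5029, 0.8367])}
top wheel_center [{'centre': [210.0, 202.6], 'conf': 0.76}]
top tee_end [{'centre': [313.0, 215.0], 'conf': 0.71}]
{'K': array([[284.1503,   0.    , 256.5997],
       [  0.    , 284.1503, 189.7284],
       [  0.    ,   0.    ,   1.    ]]), 'distortion': array([-0.05,  0.  ,  0.  ,  0.  ,  0.  ]), 'hand_eye': array([[ 0.001 ,  0.9667,  0.2561, -0.0651],
       [-0.0011, -0.2561,  0.9667, -0.1429],
       [ 1.    , -0.0013,  0.0008,  0.001 ],
       [ 0.    ,  0.    ,  0.    ,  1.    ]])}
0.3
```

View pics/scene0.png

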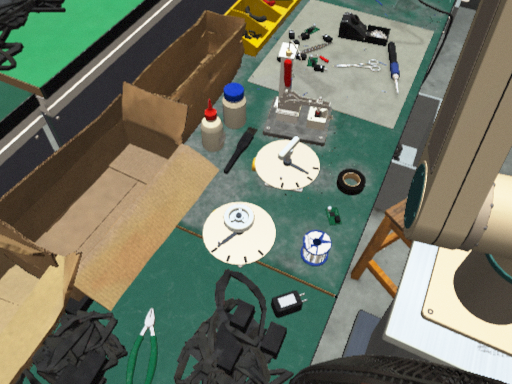

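View pics/top0.png

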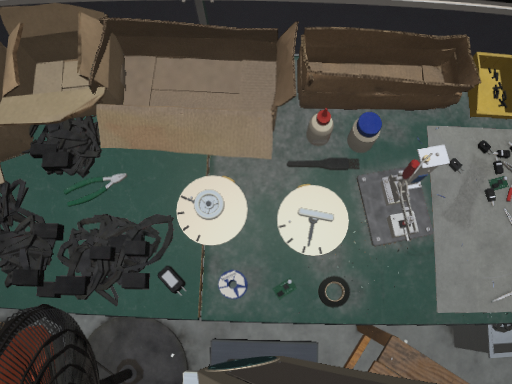

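```bash
cat > h.py <<'E'
from rig import r
import cv2,numpy as np
from scipy.spatial.transform import Rotation as Ro
np.set_printoptions(precision=4,suppress=True)
def ray(c,px,obs=None):
    p=r.camera_params(c)
    u=cv2.undistortPoints(np.array([[px]],float),p["K"],np.array(p["distortion"]))[0,0]
    d=np.array([u[0],u[1],1.])
    if c=="wrist":
        H=p["hand_eye"]; R=Ro.from_rotvec(obs["ee_rot"]).as_matrix()
        return R@H[:3,3]+H[:3,:3].__class__(0) if 0 else (R@H[:3,3]+obs["ee_pos"], R@H[:3,:3]@d)
    R,t=p["R"],p["t"]; return -R.T@t, R.T@d
def atz(c,px,z,obs=None):
    o,d=ray(c,px,obs); return o+d*(z-o[2])/d[2]
def depthpt(c,px,dm,obs=None):
    o,d=ray(c,px,obs); return o+d*dm
E
python3 - <<'E'
from h import *
print(Ro.from_rotvec(r.get_obs()["ee_rot"]).as_matrix())
for c,px in [("scene",(236.6,220.3)),("top",(210,202.6)),("scene",(286.9,153.5)),("top",(313,215))]:
    d=np.load(f"pics/{c}0d.npy"); i,j=int(round(px[1])),int(round(px[0]))
    print(c,px,atz(c,px,.095),depthpt(c,px,d[i,j]))
E
```

```text
[[-0.9603 -0.0001  0.2791]
 [-0.2791  0.0007 -0.9603]
 [-0.0001 -1.     -0.0007]]
scene (236.6, 220.3) [0.4607 0.1212 0.095 ] [0.4599 0.1225 0.0974]
top (210, 202.6) [0.4637 0.1101 0.095 ] [0.4607 0.1085 0.1083]
scene (286.9, 153.5) [ 0.4433 -0.0687  0.095 ] [ 0.4433 -0.0688  0.0949]
top (313, 215) [ 0.4455 -0.0808  0.095 ] [ 0.4426 -0.0793  0.1095]
```

The two views put the wheel at about (0.46, 0.115). I'll refine that from the depth and zoom in.

Run:
```python
from h import *
for c,(x0,y0) in [("top",(165,165)),("scene",(190,190))]:
    im=cv2.imread(f"pics/{c}0.png"); cv2.imwrite(f"pics/{c}0z.png",cv2.resize(im[y0:y0+90,x0:x0+95],None,fx=6,fy=6,interpolation=cv2.INTER_CUBIC))
    d=np.load(f"pics/{c}0d.npy"); P=[]
    for i in range(y0,y0+90):
        for j in range(x0,x0+95):
            if d[i,j]>0:
                p=depthpt(c,(j,i),d[i,j])
                P.append(p)
    P=np.array(P)
    for lo,hi in [(.03,.06),(.08,.12)]:
        m=(P[:,2]>lo)&(P[:,2]<hi)&(np.hypot(P[:,0]-.46,P[:,1]-.115)<.09); Q=P[m]
        print(c,lo,len(Q),np.median(Q,0),Q.min(0),Q.max(0),(Q.min(0)+Q.max(0))/2)
```

```text
Traceback (most recent call last):
  File "h.py", line 16, in depthpt
    o,d=ray(c,px,obs); return o+d*dm
        ~~~^^^^^^^^^^
  File "h.py", line 6, in ray
    p=r.camera_params(c)
ValueError: time passes only in moves, steps and waits
```

View pics/top0z.png

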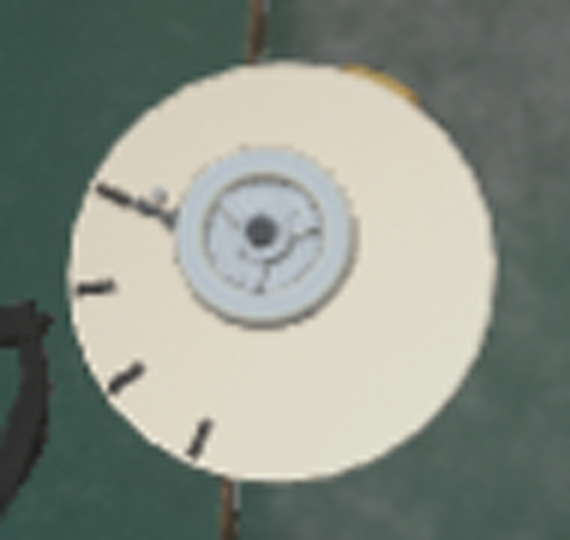

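```bash
python3 - <<'E'
import re
s=open('h.py').read()
s=s.replace("def ray(","_C={}\ndef cp(c):\n    if c not in _C: _C[c]=r.camera_params(c)\n    return _C[c]\ndef ray(").replace("p=r.camera_params(c)\n    u","p=cp(c)\n    u").replace("return R@H[:3,3]+H[:3,:3].__class__(0) if 0 else (R@H[:3,3]+obs[\"ee_pos\"], R@H[:3,:3]@d)","return R@H[:3,3]+obs['ee_pos'], R@H[:3,:3]@d")
open('h.py','w').write(s)
E
python3 - <<'E'
from h import *
print(r.get_obs()["time_s"])
for c,(x0,y0) in [("top",(165,165)),("scene",(190,190))]:
    im=cv2.imread(f"pics/{c}0.png"); cv2.imwrite(f"pics/{c}0z.png",cv2.resize(im[y0:y0+90,x0:x0+95],None,fx=6,fy=6,interpolation=cv2.INTER_CUBIC))
    d=np.load(f"pics/{c}0d.npy"); P=[]
    for i in range(y0,y0+90):
        for j in range(x0,x0+95):
            if d[i,j]>0: P.append(depthpt(c,(j,i),d[i,j]))
    P=np.array(P)
    for lo,hi in [(.03,.06),(.08,.12)]:
        m=(P[:,2]>lo)&(P[:,2]<hi)&(np.hypot(P[:,0]-.46,P[:,1]-.115)<.09); Q=P[m]
        print(c,lo,len(Q),np.median(Q,0),Q.min(0),Q.max(0),(Q.min(0)+Q.max(0))/2)
for c,px,z in [("top",(209.3,204.5),.104),("top",(212.3,210.3),.049),("top",(165+115/6,165+192/6),.049),("top",(165+95/6,165+288/6),.049)]: print(px,atz(c,px,z))
E
```

```text
0.3
top 0.03 3317 [0.4499 0.1091 0.0491] [0.3908 0.0424 0.0324] [0.5325 0.2038 0.0579] [0.4617 0.1231 0.0451]
top 0.08 736 [0.4596 0.1111 0.1018] [0.4331 0.0839 0.0893] [0.4882 0.1393 0.11  ] [0.4607 0.1116 0.0997]
scene 0.03 3022 [0.4467 0.1299 0.0492] [0.3906 0.0436 0.0355] [0.5304 0.2035 0.0592] [0.4605 0.1236 0.0474]
scene 0.08 700 [0.4584 0.1175 0.1017] [0.4324 0.0871 0.0884] [0.4878 0.1431 0.1092] [0.4601 0.1151 0.0988]
(209.3, 204.5) [0.4581 0.1101 0.104 ]
(212.3, 210.3) [0.4587 0.1103 0.049 ]
(184.16666666666666, 197.0) [0.4838 0.1673 0.049 ]
(180.83333333333334, 213.0) [0.4515 0.1717 0.049 ]
```

View pics/scene0z.png

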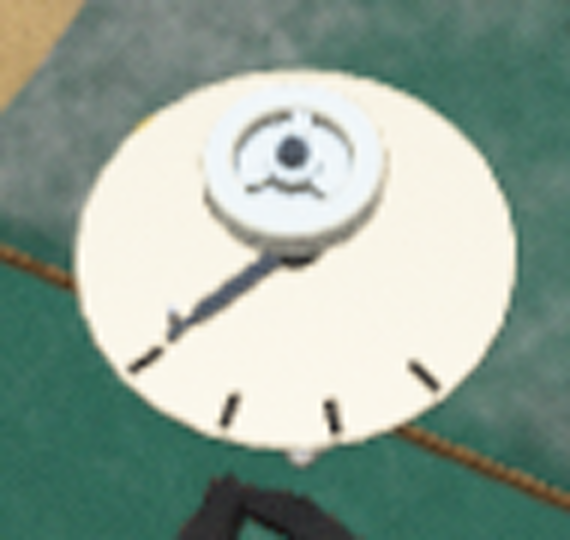

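Run:
```python
from h import *
o=r.get_obs(); R=Ro.from_rotvec(o["ee_rot"]).as_matrix()
w=np.array([.4595-o["ee_pos"][0],.1127-o["ee_pos"][1],0])/24
for k in range(24):
    Rk=R@Ro.from_rotvec([0,-np.radians(4*k),0]).as_matrix()
    print(k,np.round(Rk.T@w*1000,0))
# highest stuff near path
d=np.load("pics/top0d.npy"); 
for (x,y) in [(412,168),(440,157),(404,200),(430,160)]:
    print(x,y,depthpt("top",(x,y),d[y,x]))
```

```text
0 [-20.   0. -25.]
1 [-21.   0. -24.]
2 [-23.   0. -22.]
3 [-25.   0. -21.]
4 [-26.   0. -19.]
5 [-27.   0. -17.]
6 [-28.   0. -15.]
7 [-29.   0. -13.]
8 [-30.   0. -11.]
9 [-31.   0.  -9.]
10 [-31.   0.  -7.]
11 [-32.   0.  -4.]
12 [-32.   0.  -2.]
13 [-32.   0.   0.]
14 [-32.   0.   2.]
15 [-32.   0.   4.]
16 [-31.   0.   7.]
17 [-31.   0.   9.]
18 [-30.   0.  11.]
19 [-29.   0.  13.]
20 [-28.   0.  15.]
21 [-27.   0.  17.]
22 [-26.   0.  19.]
23 [-24.   0.  21.]
412 168 [ 0.5167 -0.2454  0.1739]
440 157 [ 0.5385 -0.2974  0.1743]
404 200 [ 0.4909 -0.2689  0.0425]
430 160 [ 0.5324 -0.2788  0.174 ]
```

```bash
python3 -m crank '[[0,-4,0,-20,0,-25,1],[0,-4,0,-21,0,-24,1],[0,-4,0,-23,0,-22,1],[0,-4,0,-25,0,-21,1],[0,-4,0,-26,0,-19,1],[0,-4,0,-27,0,-17,1],[0,-4,0,-28,0,-15,1],[0,-4,0,-29,0,-13,1]]'; python3 -c "
from rig import r;print(r.get_obs()['joint_pos'])"
```

```text
time_s: 0.97
ee_pos: [0.2694, -0.3608, 0.2314]
ee_rot: [-0.773, 1.721, -1.721]
force: [-0.1, -0.1, -0.2]
grip_width: 0.998
[-1.07322812e+00 -3.71101800e-02 -3.83377205e-01  1.22421068e+00
  1.18844501e-04  1.22400404e+00]
```

```bash
python3 -m crank '[[0,-4,0,-30,0,-11,1],[0,-4,0,-31,0,-9,1],[0,-4,0,-31,0,-7,1],[0,-4,0,-32,0,-4,1],[0,-4,0,-32,0,-2,1],[0,-4,0,-32,0,0,1],[0,-4,0,-32,0,2,1],[0,-4,0,-32,0,4,1]]' && python3 -m crank '[[0,-4,0,-31,0,7,1],[0,-4,0,-31,0,9,1],[0,-4,0,-30,0,11,1],[0,-4,0,-29,0,13,1],[0,-4,0,-28,0,15,1],[0,-4,0,-27,0,17,1],[0,-4,0,-26,0,19,1],[0,-4,0,-24,0,21,1]]'
cat >> h.py <<'E'
def snap(c,n):
    o=r.get_obs(); im,d=r.read_camera(c); cv2.imwrite(f"pics/{n}.png",im[:,:,::-1]); np.save(f"pics/{n}.npy",d); return o,im,d
E
python3 - <<'E'
from h import *
o,im,d=snap("wrist","w1"); print(o["time_s"],o["joint_pos"],o["ee_pos"]); print(Ro.from_rotvec(o["ee_rot"]).as_matrix())
np.save("pics/o1.npy",o,allow_pickle=True)
rr=r.recognise("wrist","wheel_center");print(rr)
P=[]
for i in range(0,384,2):
    for j in range(0,512,2):
        if d[i,j]>0: P.append(depthpt("wrist",(j,i),d[i,j],o))
P=np.array(P); m=(P[:,2]>.08)&(P[:,2]<.12)&(np.hypot(P[:,0]-.46,P[:,1]-.115)<.06);Q=P[m];print(len(Q),Q.min(0),Q.max(0),(Q.min(0)+Q.max(0))/2,np.median(Q,0))
E
```

```text
time_s: 1.63
ee_pos: [0.3642, -0.1224, 0.2316]
ee_rot: [-1.125, 1.331, -1.333]
force: [1.0, 0.3, -0.3]
grip_width: 0.998
time_s: 2.3
ee_pos: [0.4605, 0.1146, 0.2315]
ee_rot: [-1.369, 0.916, -0.916]
force: [1.0, -2.3, -1.0]
grip_width: 1.001
2.3 [ 0.1076  0.0077 -0.3392  1.2236 -0.0001  1.2869] [0.4605 0.1146 0.2315]
[[ 0.3815  0.0004  0.9244]
 [-0.9244 -0.      0.3815]
 [ 0.0002 -1.      0.0004]]
[{'centre': [257.0, 178.7], 'conf': 0.72}]
607 [0.4342 0.086  0.0914] [0.4886 0.1399 0.1088] [0.4614 0.113  0.1001] [0.4614 0.1139 0.1025]
```

View pics/w1.png

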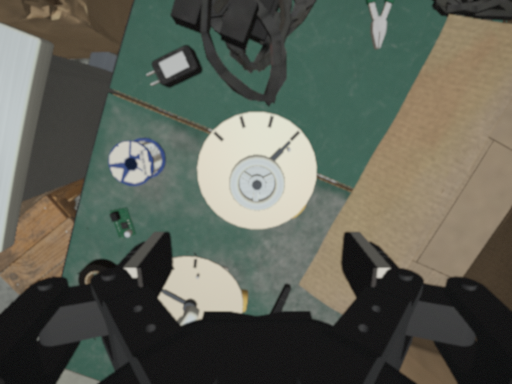

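Top and wrist views agree: wheel centre at about (0.461, 0.113). I'm descending now.

```bash
python3 -m crank '[[0,0,0,1,20,0,1],[0,0,0,0,20,0,1],[0,0,0,0,20,0,1],[0,0,0,0,20,0,1],[0,0,0,0,20,0,1],[0,0,0,0,20,0,1],[0,0,0,0,20,0,1],[0,0,0,0,18,0,1]]'
python3 - <<'E'
from h import *
o,im,d=snap("wrist","w2"); print(o["time_s"],o["ee_pos"],o["force"])
snap("scene","s2")
c=im
E
```

```text
time_s: 3.07
ee_pos: [0.4601, 0.1113, 0.0723]
ee_rot: [-1.368, 0.92, -0.92]
force: [0.6, 0.0, -0.7]
grip_width: 1.002
3.0667 [0.4601 0.1113 0.0723] [ 0.6286  0.0426 -0.6542]
```

View pics/w2.png

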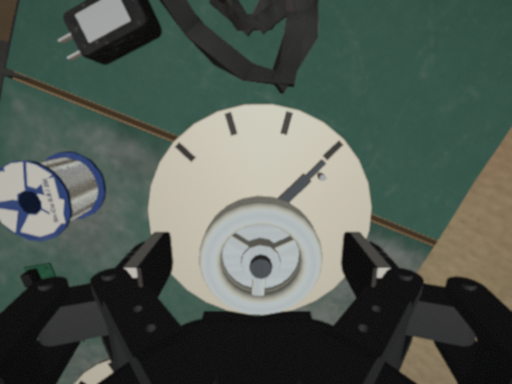

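View pics/s2.png

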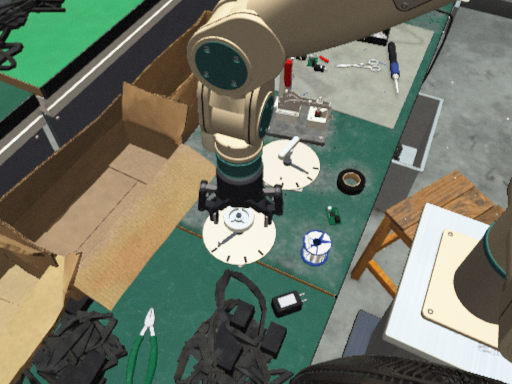

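Run:
```python
from h import *
o=r.get_obs(); d=np.load("pics/w2.npy"); R=Ro.from_rotvec(o["ee_rot"]).as_matrix()
P=[]
for i in range(150,330):
    for j in range(180,340):
        if d[i,j]>0: P.append(depthpt("wrist",(j,i),d[i,j],o))
P=np.array(P); m=(P[:,2]>.098)&(P[:,2]<.110)&(np.hypot(P[:,0]-.461,P[:,1]-.113)<.04);Q=P[m]
c,rad=cv2.minEnclosingCircle((Q[:,:2]*1000).astype(np.float32)); print(c,rad,len(Q))
h,_=cv2.minEnclosingCircle((Q[:,:2]*1000).astype(np.float32))
print(R.T@(np.array([c[0]/1000,c[1]/1000,o["ee_pos"][2]])-o["ee_pos"]))
print(atz("wrist",(261.5,256),.104,o))
```

```text
(459.0299072265625, 112.15946197509766) 28.09185028076172 8326
[-0.0004 -0.      0.002 ]
[0.4576 0.1169 0.104 ]
```

```bash
python3 -m crank '[[0,0,0,-1,0,0,1],[0,0,0,0,0,0,0.75],[0,0,0,0,0,0,0.7],[0,0,0,0,0,0,0.5],[0,0,0,0,0,0,0.3],[0,0,0,0,0,0,0.3],[0,0,0,0,0,0,0.3],[0,0,0,0,0,0,0.3]]'
python3 - <<'E'
from h import *
o,im,d=snap("wrist","w3"); print(o["time_s"],o["ee_pos"],o["force"],o["moment"],o["joint_pos"])
E
```

```text
time_s: 3.83
ee_pos: [0.4614, 0.1128, 0.0752]
ee_rot: [-1.367, 0.917, -0.921]
force: [-1.8, -0.8, 6.3]
grip_width: 0.635
3.8333 [0.4614 0.1128 0.0752] [-1.7924 -0.8067  6.2521] [-0.1295  0.3869  0.0228] [ 0.1039  0.1538 -0.5413  0.8733 -0.0005  1.2872]
```

View pics/w3.png

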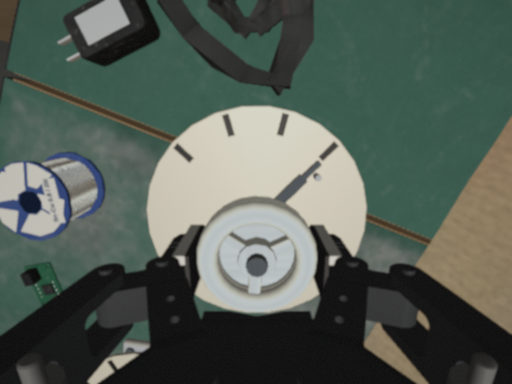

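```bash
python3 -m crank '[[0,-4,0,0,0,0,0.3],[0,-4,0,0,0,0,0.3],[0,-4,0,0,0,0,0.3],[0,-4,0,0,0,0,0.3],[0,-4,0,0,0,0,0.3],[0,-4,0,0,0,0,0.3],[0,0,0,0,0,0,0.3],[0,0,0,0,0,0,0.3]]'
cat > look.py <<'E'
from h import *
import sys
n=sys.argv[1]
o,im,d=snap("wrist",n); print(o["time_s"],o["ee_pos"],o["force"],o["moment"],o["joint_pos"][[0,5]])
print("yaw", np.degrees(np.arctan2(*Ro.from_rotvec(o["ee_rot"]).as_matrix()[[1,0],2])))
# rectified orthographic view of dial plane at z=.051, world aligned; up=+y? x right, y up
c=np.array([.4602,.1128]); s=4.0 # px/mm
N=600
uu,vv=np.meshgrid(np.arange(N),np.arange(N))
X=c[0]+(uu-N/2)/s/1000; Y=c[1]-(vv-N/2)/s/1000
p=cp("wrist");H=p["hand_eye"];R=Ro.from_rotvec(o["ee_rot"]).as_matrix()
W=np.stack([X.ravel(),Y.ravel(),np.full(N*N,.050)],1)
T=(W-o["ee_pos"])@R; C=(T-H[:3,3])@H[:3,:3]
px,_=cv2.projectPoints(C,np.zeros(3),np.zeros(3),p["K"],np.array(p["distortion"]))
px=px.reshape(N,N,2).astype(np.float32)
out=cv2.remap(im[:,:,::-1].copy(),px[...,0],px[...,1],cv2.INTER_CUBIC)
cv2.imwrite(f"pics/{n}r.png",out)
E
python3 look.py w4
```

```text
time_s: 4.55
ee_pos: [0.4615, 0.1129, 0.0752]
ee_rot: [-1.486, 0.595, -0.599]
force: [-2.5, -1.1, 4.9]
grip_width: 0.639
4.55 [0.4615 0.1129 0.0752] [-2.5136 -1.1075  4.9066] [-0.0845  0.3701 -0.0118] [0.1039 0.8681]
yaw 46.2151113221487
```

View pics/w4.png

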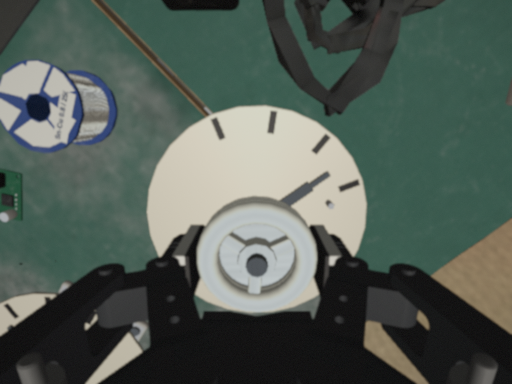

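View pics/w4r.png

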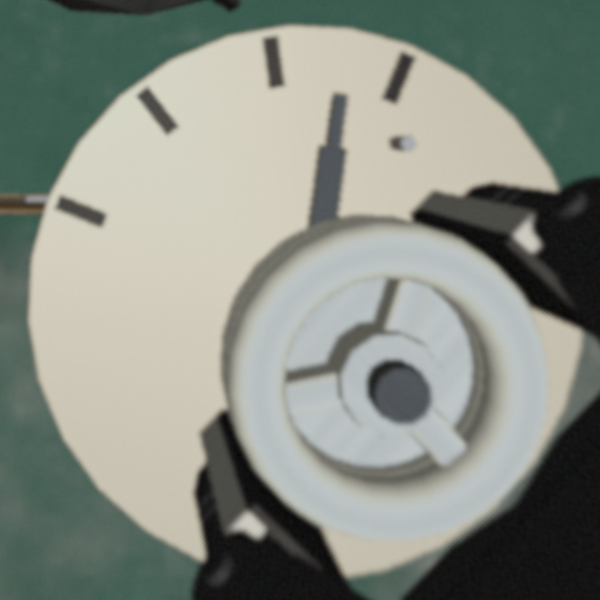

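```bash
python3 -m crank '[[0,-4,0,0,0,0,0.3],[0,-4,0,0,0,0,0.3],[0,-4,0,0,0,0,0.3],[0,-1,0,0,0,0,0.3],[0,0,0,0,0,0,0.3],[0,0,0,0,0,0,0.3],[0,0,0,0,0,0,0.3],[0,0,0,0,0,0,0.3]]'
cat > meas.py <<'E'
from h import *
import sys
n=sys.argv[1]
from scipy.optimize import least_squares
o,im,d=snap("wrist",n); print(o["time_s"],o["ee_pos"],o["force"],o["moment"])
print("yaw", np.degrees(np.arctan2(*Ro.from_rotvec(o["ee_rot"]).as_matrix()[[1,0],2])))
p=cp("wrist");H=p["hand_eye"];R=Ro.from_rotvec(o["ee_rot"]).as_matrix()
g=cv2.cvtColor(im,cv2.COLOR_RGB2GRAY)
def samp(W):
    T=(W-o["ee_pos"])@R; C=(T-H[:3,3])@H[:3,:3]
    px,_=cv2.projectPoints(C,np.zeros(3),np.zeros(3),p["K"],np.array(p["distortion"]))
    return cv2.remap(g,px[:,0,0].astype(np.float32),px[:,0,1].astype(np.float32),cv2.INTER_LINEAR).ravel().astype(float)
c0=np.array([.4610,.1130])
def edge(c):
    # dial edge points over visible angles
    E=[]
    for a in np.radians(np.arange(60,175,2)):
        rr=np.arange(.062,.078,.0003); W=np.stack([c[0]+rr*np.cos(a),c[1]+rr*np.sin(a),0*rr+.049],1)
        v=cv2.GaussianBlur(samp(W).reshape(1,-1),(0,0),2).ravel(); k=np.argmin(np.diff(v)); 
        if np.diff(v)[k]<-2: E.append(W[k,:2])
    return np.array(E)
E=edge(c0)
f=least_squares(lambda q:np.hypot(E[:,0]-q[0],E[:,1]-q[1])-.070,c0,loss="soft_l1",f_scale=.0007)
c=f.x; print("centre",c,"n",len(E),"rms mm",1000*np.sqrt(np.mean(f.fun**2)))
A=np.arange(40,185,.25)
def prof(r0,r1,z):
    s=0
    for rr in np.arange(r0,r1,.001):
        a=np.radians(A); s=s+samp(np.stack([c[0]+rr*np.cos(a),c[1]+rr*np.sin(a),0*a+z],1))
    return s/len(np.arange(r0,r1,.001))
def peaks(v,th):
    dk=np.median(v)-v; out=[];lab=(dk>th).astype(np.uint8).reshape(1,-1)
    k,L=cv2.connectedComponents(lab)
    for i in range(1,k):
        m=L[0]==i
        if m.sum()>6: out.append((round(float(np.sum(A[m]*dk[m])/dk[m].sum()),2),round(float(dk[m].max())),round(m.sum()*.25,1)))
    return out
print("marks",peaks(prof(.058,.065,.049),30))
for a,b in [(.044,.050),(.038,.044),(.034,.038)]: print("ptr",a,b,peaks(prof(a,b,.053),30))
E
python3 meas.py w5
```

```text
time_s: 5.27
ee_pos: [0.4615, 0.1129, 0.0752]
ee_rot: [-1.529, 0.419, -0.423]
force: [-1.4, 0.7, 6.2]
grip_width: 0.63
5.2667 [0.4615 0.1129 0.0752] [-1.4246  0.7047  6.1735] [-0.0635  0.3278 -0.0002]
yaw 59.20765287053505
centre [0.4621 0.1115] n 58 rms mm 0.17244166302631428
marks [(41.41, 154, np.float64(4.0)), (67.88, 153, np.float64(4.5)), (97.78, 143, np.float64(4.2)), (127.67, 130, np.float64(4.0)), (157.58, 126, np.float64(4.0))]
ptr 0.044 0.05 [(45.26, 150, np.float64(12.0)), (62.25, 70, np.float64(5.5)), (94.93, 120, np.float64(6.0))]
ptr 0.038 0.044 [(47.82, 170, np.float64(17.8)), (94.93, 121, np.float64(10.0))]
ptr 0.034 0.038 [(50.86, 178, np.float64(15.5)), (95.03, 121, np.float64(12.8))]
```

View pics/w5.png

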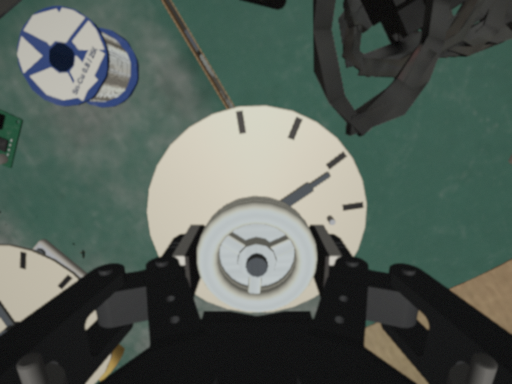

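```bash
sed 's/^o,im,d=snap.*/o=dict(ee_pos=np.array([.4614,.1128,.0752]),ee_rot=np.array([-1.367,.917,-.921])); im=cv2.imread("pics\/w3.png")[:,:,::-1].copy()/' meas.py > m3.py; python3 m3.py x
```

```text
yaw 22.207202281223726
centre [0.4612 0.1113] n 58 rms mm 0.1618402758512121
marks [(67.9, 137, np.float64(4.0)), (97.83, 127, np.float64(4.0)), (127.67, 130, np.float64(4.0)), (157.61, 143, np.float64(4.5))]
ptr 0.044 0.05 [(62.76, 51, np.float64(3.2)), (68.09, 121, np.float64(5.8))]
ptr 0.038 0.044 [(68.16, 120, np.float64(9.5))]
ptr 0.034 0.038 [(68.27, 120, np.float64(12.2))]
```

```bash
python3 -m crank '[[0,-1.5,0,0,0,0,0.3],[0,-1.4,0,0,0,0,0.3],[0,0,0,0,0,0,0.3],[0,0,0,0,0,0,0.3],[0,0,0,0,0,0,0.3],[0,0,0,0,0,0,0.3],[0,0,0,0,0,0,0.3],[0,0,0,0,0,0,0.3]]'; python3 meas.py w6
```

```text
time_s: 5.98
ee_pos: [0.4615, 0.1129, 0.0752]
ee_rot: [-1.536, 0.38, -0.384]
force: [-2.0, -0.3, 5.6]
grip_width: 0.635
5.9833 [0.4615 0.1129 0.0752] [-1.9875 -0.3118  5.607 ] [-0.0572  0.353   0.0269]
yaw 62.10969787484776
centre [0.4621 0.1115] n 58 rms mm 0.15663461187009464
marks [(42.59, 179, np.float64(7.0)), (67.9, 153, np.float64(4.5)), (97.82, 143, np.float64(4.5)), (127.67, 130, np.float64(4.0)), (157.55, 125, np.float64(3.8))]
ptr 0.044 0.05 [(46.51, 165, np.float64(14.8)), (62.22, 70, np.float64(5.5)), (97.82, 119, np.float64(5.8))]
ptr 0.038 0.044 [(49.63, 170, np.float64(20.8)), (97.86, 120, np.float64(10.0))]
ptr 0.034 0.038 [(53.76, 177, np.float64(15.2)), (97.91, 121, np.float64(12.5))]
```

The pointer is on the first mark, 97.85° against 97.82°. Before turning, it read within 0.3° of the shut mark. Now I'll let go, check and retreat.

```bash
python3 -m crank '[[0,0,0,0,0,0,0.7],[0,0,0,0,0,0,0.8],[0,0,0,0,0,0,1],[0,0,0,0,0,0,1],[0,0,0,0,0,0,1],[0,0,0,0,0,0,1],[0,0,0,0,0,0,1],[0,0,0,0,0,0,1]]' && python3 meas.py w7 && python3 -m crank '[[0,0,0,0,-8,0,1],[0,0,0,0,-20,0,1],[0,0,0,0,-20,0,1],[0,0,0,0,-20,0,1],[0,0,0,0,-20,0,1],[0,0,0,0,-20,0,1],[0,0,0,0,-12,0,1],[0,0,0,0,0,0,1]]' && python3 meas.py w8
python3 - <<'E'
from h import *
snap("top","t8")
E
```

```text
time_s: 6.7
ee_pos: [0.4603, 0.1128, 0.0733]
ee_rot: [-1.537, 0.382, -0.382]
force: [0.2, 0.4, -0.4]
grip_width: 1.0
6.7 [0.4603 0.1128 0.0733] [ 0.2465  0.3506 -0.376 ] [-0.0077 -0.0176 -0.054 ]
yaw 62.103561498199085
centre [0.4621 0.1116] n 58 rms mm 0.17369805641085523
marks [(48.13, 181, np.float64(17.0)), (67.89, 150, np.float64(4.5)), (97.77, 141, np.float64(4.2)), (127.64, 128, np.float64(4.0)), (157.54, 122, np.float64(3.8))]
ptr 0.044 0.05 [(62.22, 69, np.float64(5.5)), (97.89, 118, np.float64(6.0))]
ptr 0.038 0.044 [(97.9, 118, np.float64(10.0))]
ptr 0.034 0.038 [(47.74, 34, np.float64(3.8)), (97.89, 118, np.float64(12.5))]
time_s: 7.42
ee_pos: [0.4628, 0.1131, 0.1971]
ee_rot: [-1.535, 0.376, -0.387]
force: [-0.0, -0.6, 0.2]
grip_width: 1.0
7.4167 [0.4628 0.1131 0.1971] [-0.0373 -0.6384  0.2097] [ 0.0102 -0.0534  0.0736]
yaw 62.105589427090116
centre [0.4622 0.1118] n 58 rms mm 0.19932825167298374
marks [(67.76, 125, np.float64(4.8)), (97.78, 122, np.float64(4.2)), (127.74, 124, np.float64(4.2)), (157.76, 120, np.float64(4.2))]
ptr 0.044 0.05 [(61.86, 38, np.float64(3.0)), (97.84, 114, np.float64(6.0))]
ptr 0.038 0.044 [(97.82, 121, np.float64(9.5))]
ptr 0.034 0.038 [(97.73, 130, np.float64(12.8))]
```

View pics/w8.png

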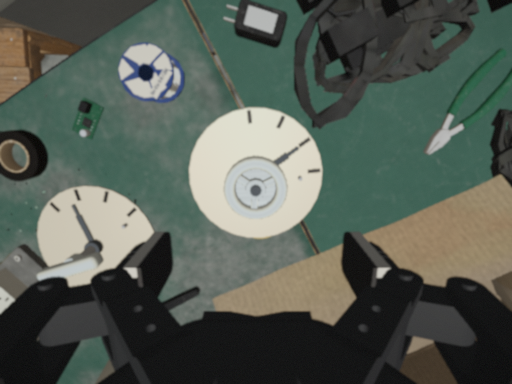

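View pics/t8.png

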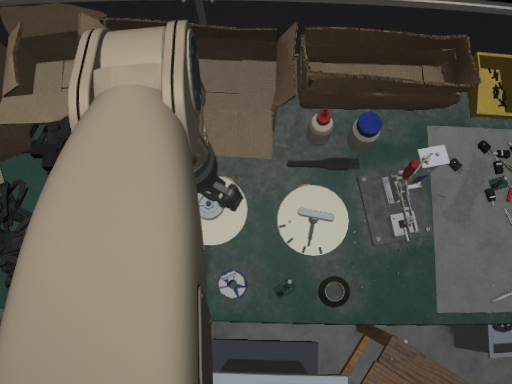

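The wrist picture shows the pointer in line with the first mark at about (300,147), and the gripper is clear. In the top picture the tee bar (316,214) and its pointer (310,240) are where they started.

```bash
python3 -c "
from rig import r; print(r.hand_in())"
```

```text
the job is handed in; nothing more can be done
None
```

The handwheel valve is open by one mark, and I handed the job in at about 7.5 s of the 32 s allowed.

I gripped the wheel across the rim and turned it about 40° anticlockwise. Roughly the first 10° took up the play, and the other 30° moved the pointer from the shut mark to the first mark. Then I let go and raised the gripper clear.

**Pointer:** after letting go and backing off, it read 97.8° against 97.8° for the first mark, with the shut mark at 67.8°. Before turning, the same measurement read the pointer within about 0.3° of the shut mark.

**Tee-bar valve:** its bar and pointer look the same in the top-camera pictures from before and after.

**Forces:** the largest reading I printed was about 6 N at the wrist, while gripping; it was under 1 N after release.

**Disagreement:** the cameras differed by a few mm on the wheel centre. The fingers closed on the wheel without trouble, so it did not matter.

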